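# Slide the cork heel pad along the rail into the stop corner

## Task

With a fingertip, push the oval cork heel pad lying on the white jig board up against the aluminium rail while it is still well away from the blue stop; then, keeping it against the rail, slide it along until it sits snugly in the corner, touching both rail and stop, and take the hand away. Only push the pad: it must stay flat on the board and never be lifted. Leave the brush, the sanding block and the cup where they are.

Things in the scene. Friction and masses are not known exactly. Their poses are not given: they have to be found in the camera images.
- heel_pad: Oval brown cork heel pad, 60 x 75 mm seen from above (75 along its y) and 10 mm thick, about 20 to 35 g, loose, lying flat on the board. Origin: centre of its underside, z up. Touching both rail and stop, whichever way it is turned, its centre is 48 mm from pocket_corner (horizontally). Cork has high friction: squeezed hard against the rail it jams; pushed from behind it slides.
- jig_board: White jig board fixed to the bench, 170 mm (its x) by 360 mm (its y), 12 mm thick; yaw varies by up to about 14 degrees either way. Origin: centre of its underside, on the bench.
- fence_rail: Aluminium rail fixed along the far edge of the board, 350 mm long along the board's y, 20 mm wide, its top 16 mm above the board's top. Origin: foot of its inner face (the face toward the robot, facing -x), half-way along; that face is 55 mm in +x from the board's origin. Axes as the board's.
- pocket_corner (a point): Corner of the pocket, at the height of the board's top (12 mm over the bench): where the rail's inner face meets the face of the blue stop. Its axes are the board's axes: x into the rail, y along the rail toward the stop. The pad comes from its -y side.
- end_stop: Blue end stop, fixed to the board for the run, at a different place along the rail each time. Origin at pocket_corner, axes as the board's. A bar from the corner 80 mm toward -x, 24 mm wide toward +y, 16 mm high, with a clamp over the rail carrying a black thumb knob (20 mm across, top 33 mm above the board).
- brush: Flat brush with a red handle, 36 x 225 x 13 mm, loose on the bench in front of (the robot's side of) the board, lying roughly along the board's y. Origin: centre of its underside. To be left alone.
- sanding_block: Brown sanding block, 62 x 100 x 34 mm, loose on the bench beyond the board's left (+y) end. Origin: centre of its underside. To be left alone.
- cup: White plastic mixing cup, 73 mm across, 84 mm high, loose on the bench behind the rail. Origin: centre of its underside. To be left alone.

How it is judged:
On the way, in this order (a step that is already met when the one before it is completed fails the run):
1. the pad is pressed against the rail, still at least 95 mm (pad centre) from the stop's face (contact force between heel_pad and fence_rail above 0.05 N and y of heel_pad in the frame of pocket_corner below -0.095 m), for 0.05 s.
2. the pad sits in the corner, touching rail and stop (horizontal distance between heel_pad and pocket_corner below 0.0515 m), for 0.1 s.
At the end, for the whole second after the job is handed in: The pad lies flat and at rest in the corner, its centre within 51.5 mm of the corner (48 mm is perfect contact with rail and stop, so a gap of 3 to 5 mm is allowed), and brush, block and cup are within 20 mm of where they stood (horizontal distance between heel_pad and pocket_corner below 0.0515 m and z of heel_pad in the frame of pocket_corner below 0.003 m and angle between heel_pad's own z axis and vertical below 0.1 rad and linear speed of heel_pad below 0.01 m/s and distance of each of brush, sanding_block, cup from where it was at the start of the episode below 0.02 m); the robot touches nothing.
It fails at once if the pad is lifted or tipped up (z of heel_pad in the frame of pocket_corner above 0.008 m or angle between heel_pad's own z axis and vertical above 0.35 rad).
It fails at once if the pad comes within 90 mm of the stop's face (pad centre) while more than about 10 mm off the rail (y of heel_pad in the frame of pocket_corner above -0.09 m and x of heel_pad in the frame of pocket_corner below -0.048 m).
It fails at once if the brush is pushed away (distance of brush from where it was at the start of the episode above 0.02 m).
It fails at once if the sanding block is pushed away (distance of sanding_block from where it was at the start of the episode above 0.02 m).
It fails at once if the cup is pushed away (distance of cup from where it was at the start of the episode above 0.02 m).
It also fails if it takes over 42 s, if anything falls off the work surface, if the arm or the gripper's body presses on something with over 40 N, if the wrist force passes 120 N, or if a joint passes its speed limit or range.

## Robot

A 7-joint arm with a two-finger parallel gripper is mounted at the origin on a cart in front of the work surface, level with it; the furniture and walls round the work are solid. World frame = base frame: x ahead of the robot, y to its left, z up, the work surface at z = 0. Lengths are in m, angles in rad, forces in N, time in s.
With the tool pointing down it reaches from about 0.4 to 0.85 m from the base axis. Payload 10.4 kg.
Tool frame: the origin (TCP) lies between the finger pads; the fingertips stand ahead of it and the grasp point (between the pads) lies 5 mm behind it (manip.tip_extent is the z of the fingertips in the tool frame, in m); z points along the fingers, y is the line along which they close (so a half turn about z gives the same grasp; the last joint's range is limited). The gripper opens to 85 mm and grips with 20 to 120 N. Pads are 22 mm wide; open, the fingers measure 114 mm over their backs; the gripper's body (76 mm by 85 mm) begins 54 mm behind the grasp point. The pads swing forward as they close: fully open they stand 13 mm farther back than shut.
Start: joints at [-1.254, 0.332, -0.065, 1.46, 0.022, 1.35, -0.088], TCP at [0.208, 0.589, 0.245] pointing down, gripper open.
Joint ranges: [-2.6, 2.6], [-0.5, 2.12], [-1.47, 1.34], [0.16, 2.42], [-1.27, 4.41], [0.06, 2.06], [-2.6, 2.6]. Speed limits (rad/s): [2.22, 2.22, 2.79, 2.79, 3.14, 3.14, 3.14].

## Interface

Orientations are given as a unit quaternion [x, y, z, w].
In Python, from workcell import status, viewer, manip gives the robot as it stands.
- The arm moves only by the tool play_rows, never from a script. Its argument "plan" is one flat list of numbers, 7 for each row, row after row: the turn, a rotation vector about the tool's x, y, z in degrees, then the shift along the tool's x, y, z in m, then the opening, from 0 (shut) to 1 (fully open). In form: [ax, ay, az, dx, dy, dz, grip, ax, ay, az, dx, dy, dz, grip, ...]. A call has 1 to 20 rows; each row is the pose to reach, as a shift and turn from the pose commanded when the call began, along the tool's axes at that moment; what a row does not reach only later rows make up. A row lasts 1/8 s, in which the tool goes at most 62.5 mm and 10.7 degrees, less where a joint would pass 70% of its speed; a pose out of reach is approached as far as the arm can. A call with a gripper value outside its range is refused whole. The fingers move at their own pace and stop on an object; "squeeze" is the grip in N (left out, the last holds). Time passes only in rows, so rows that repeat a pose let the fingers close. It gives the time, the measured TCP pose, the force, the opening and the grip force at its end, in the units of the state.
- status.get_obs(): the state, without advancing time (a new reading comes with each control period).
- viewer.camera(name): name is "scene" or "top"; returns the picture (400x640x3 uint8, red, green, blue); there is no depth.
- viewer.camera_model(name): a dict with "fx", "fy", "cx", "cy" (pixels), "D" ([k1, k2, p1, p2, k3] as OpenCV has them; the pictures are not rectified), "R" (3x3) and "t" (3): a world point X has camera coordinates R X + t. Camera axes: x right, y down, z forward; pixel columns grow to the right and rows downward; lengths in m; the calibration is good to about 2 mm. A picture is of the moment at which its call begins. camera_model takes no time and is no camera call.
- manip.hand_in(): hands the job in; it is judged then, once.
The state is a dict: "clock": time; "joint_pos": joint angles; "joint_velocities": joint speeds; "tau": joint torques, N m; "position": TCP position; "ee_rot": TCP orientation; "ft_force": force on the tool from outside, world axes, zero at the start; "torque": the same for the moment, N m; "grip_width": opening from 0.0 (shut) to 1.0 (fully open); "grasp_force": force on a finger pad.
Only numpy, scipy, OpenCV 4.12 (cv2) and the standard library are available. Lean on these libraries where they do the work, as an engineer would, in place of code of your own. Each camera call takes 0.05 s, during which the arm holds its last target. There are 200 camera calls.

## Working session

There is one attempt and no reset: what is moved stays moved. The work goes in short steps, Python scripts to look and compute and a tool call to move; the robot and the scene stay as the last step left them, time stands still between calls to the robot, and variables do not carry over. Pictures are saved under pics/ and viewed, at most 10 in all, crops included, and the job is handed in when it is done.

Besides the shell and the picture viewer there is one more tool, called after ">>>" as name(argument=value, ...), one argument or row to a line, values as JSON. play_rows: Moves the arm, as the interface text tells. Its arguments: {"type":"object","properties":{"plan":{"type":"array","items":{"type":"number"}},"squeeze":{"type":"number"}},"required":["plan"]}

```bash
mkdir -p pics; python3 - <<'E'
from workcell import status, viewer, manip
import cv2
for n in("scene","top"):
    cv2.imwrite(f"pics/{n}0.png",viewer.camera(n)[:,:,::-1]); m=viewer.camera_model(n); print(n,m)
o=status.get_obs(); print(o, manip.tip_extent)
E
```

```text
scene {'fx': 488.858127327829, 'fy': 488.858127327829, 'cx': 315.07562909401247, 'cy': 200.59456871330107, 'D': array([-0.01820317,  0.        ,  0.        ,  0.        ,  0.        ]), 'R': array([[ 0.75392112, -0.65691097,  0.00842096],
       [-0.34315199, -0.40469313, -0.8476262 ],
       [ 0.56022286,  0.63615363, -0.53052701]]), 't': array([-0.34931865,  0.27340245,  0.63298028])}
top {'fx': 447.191884061569, 'fy': 447.191884061569, 'cx': 323.362073152019, 'cy': 197.50551878287092, 'D': array([-0.02558153,  0.        ,  0.        ,  0.        ,  0.        ]), 'R': array([[ 0.01453101, -0.99980783,  0.01315879],
       [-0.98657266, -0.01647723, -0.16248967],
       [ 0.16267527, -0.01062096, -0.9866225 ]]), 't': array([0.10009564, 0.5900132 , 0.81327585])}
{'clock': 0.1, 'joint_pos': array([-1.25359326,  0.33276765, -0.06468753,  1.46085853,  0.0215919 ,
        1.34988947, -0.08846937]), 'joint_velocities': array([ 0.00058297, -0.00086527, -0.00143868, -0.0008871 ,  0.00090716,
       -0.00021178, -0.00098169]), 'tau': array([ 1.19363180e-03, -6.26737404e+01,  4.92270605e-02, -3.92434144e+01,
        1.64564664e-02,  6.73448245e-03, -2.46412235e-06]), 'position': array([0.20821485, 0.5889634 , 0.24462049]), 'ee_rot': array([ 1.69067378e-01,  9.85604304e-01, -6.09047315e-04, -7.79739277e-05]), 'ft_force': array([ 0.36224714, -0.12166017,  0.67579551]), 'torque': array([-0.01484059,  0.03576357, -0.01044668]), 'grasp_force': 0.0, 'grip_width': 0.9973524979135069} 0.014
```

View pics/top0.png

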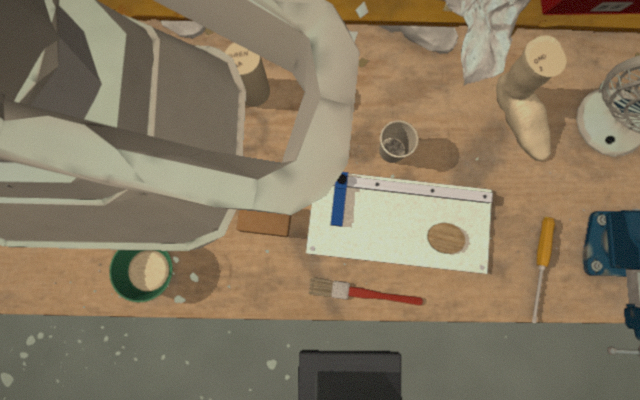

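View pics/scene0.png

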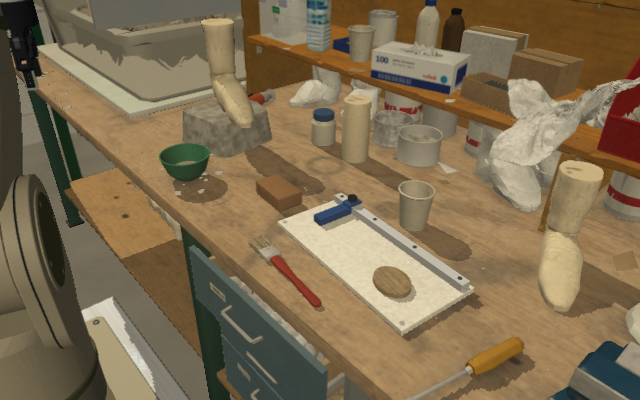

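The top view shows the board around (310-492, 172-272), with the pad near (447,238), the stop near (340,200) and the knob near (343,179). I'll enlarge it.

```bash
python3 - <<'E'
import cv2
a=cv2.imread("pics/top0.png")[165:285,300:500]
cv2.imwrite("pics/crop1.png",cv2.resize(a,None,fx=4,fy=4,interpolation=cv2.INTER_CUBIC))
E
```

```text
(no output)
```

View pics/crop1.png

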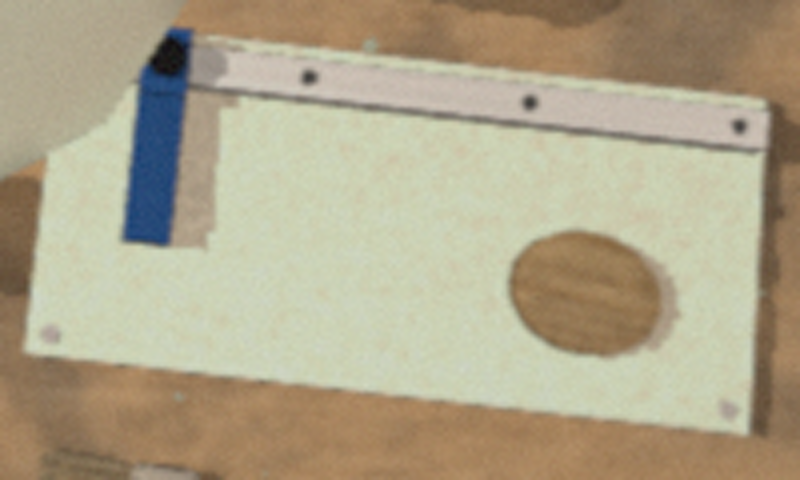

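```bash
cat > h.py <<'E'
import numpy as np, cv2
from workcell import status, viewer, manip
def w(n,uv,z):
    m=viewer.camera_model(n); K=np.array([[m['fx'],0,m['cx']],[0,m['fy'],m['cy']],[0,0,1]])
    p=cv2.undistortPoints(np.array([[uv]],float),K,m['D'])[0,0]
    d=m['R'].T@np.array([*p,1]); c=-m['R'].T@m['t']
    return (c+d*(z-c[2])/d[2])[:2]
def crop(u,v,z): return w("top",(300+u/4-.375,165+v/4-.375),z)
E
python3 - <<'E'
from h import *
np.set_printoptions(precision=4,suppress=True)
P={k:crop(*v) for k,v in dict(fl=(25,353,.012),fr=(750,435,.012),rl=(190,88,.028),rr=(765,152,.028),st=(187,92,.028),sb=(170,244,.028),sbl=(124,240,.028),pad=(586,293,.02),padL=(510,286,.02),padR=(661,298,.02),padT=(580,230,.02),padB=(596,356,.02)).items()}
for k in P: print(k,P[k])
def ang(a,b): d=P[a]-P[b]; return np.degrees(np.arctan2(d[1],d[0])),np.linalg.norm(d)
print(ang('fl','fr'),ang('rl','rr'),ang('st','sb'),ang('padL','padR'),ang('padT','padB'))
m=viewer.camera_model('top');print(-m['R'].T@m['t'])
# board frame from front edge
yv=(P['fl']-P['fr'])/np.linalg.norm(P['fl']-P['fr']); xv=np.array([yv[1],-yv[0]])
print('yv',yv,'xv',xv)
for k in P: print(k,(P[k]-P['fr'])@xv,(P[k]-P['fr'])@yv)
E
```

```text
fl [0.4834 0.1417]
fr [ 0.4483 -0.2157]
rl [0.6142 0.0624]
rr [ 0.5869 -0.2232]
st [0.6122 0.0638]
sb [0.5366 0.0717]
sbl [0.5382 0.0941]
pad [ 0.5164 -0.134 ]
padL [ 0.5193 -0.0964]
padR [ 0.5144 -0.1712]
padT [ 0.5475 -0.1319]
padB [ 0.4856 -0.138 ]
(np.float64(84.3877934555438), np.float64(0.3590571780009461)) (np.float64(84.53032965324651), np.float64(0.28687946337965037)) (np.float64(-5.916158052961548), np.float64(0.07594452455517342)) (np.float64(86.29459668637124), np.float64(0.07490776372990318)) (np.float64(5.651649601626752), np.float64(0.06221689879259394))
[0.4483 0.1184 0.897 ]
yv [0.0978 0.9952] xv [ 0.9952 -0.0978]
fl 3.4498673161130487e-19 0.3590571780009461
fr 0.0 0.0
rl 0.13795147446019523 0.2929306438947625
rr 0.1386651512105488 0.00605206823165695
st 0.1357787505873857 0.2941973270114747
sb 0.05983529466573768 0.29460020737589965
sbl 0.059234243573775255 0.31710967743310675
pad 0.05979385000927629 0.08795324154310362
padL 0.05900950249908196 0.12563210916717849
padR 0.061501972316979854 0.05076582395666557
padT 0.09057918363812208 0.09306854850839172
padB 0.029560702271509795 0.080915876905807
```

```bash
cat >> h.py <<'E'
from scipy.spatial.transform import Rotation as Ro
yv=np.array([.0978,.9952]); xv=np.array([.9952,-.0978]); C=np.array([.6159,.0633])
def go(xb,yb,z):  # shift in present tool axes
    o=status.get_obs(); p=np.array([*(C+xb*xv+yb*yv),z]); R=Ro.from_quat(o['ee_rot'])
    return R.inv().apply(p-o['position'])
def turn():
    o=status.get_obs(); R=Ro.from_quat(o['ee_rot'])
    T=Ro.from_matrix(np.array([[-xv[0],yv[0],0],[-xv[1],yv[1],0],[0,0,-1]]))
    return (R.inv()*T).as_rotvec(degrees=True)
def tcp():
    o=status.get_obs(); d=o['position'][:2]-C
    return np.round([d@xv,d@yv,o['position'][2]],4)
E
python3 - <<'E'
from h import *
np.set_printoptions(precision=4,suppress=True)
print(turn(),tcp())
o=status.get_obs();R=Ro.from_quat(o['ee_rot'])
for p in ([.42,.33,.25],[.5,.1,.2]): print(R.inv().apply(np.array(p)-o['position']))
print(go(-.133,-.206,.12)); print('cup',w('top',(398,145),.04))
E
```

```text
[ -0.0703  -0.0055 -13.8547] [-0.4571  0.4833  0.2446]
[-0.286  -0.1736 -0.0052]
[-0.4381 -0.3637  0.0451]
[-0.4798 -0.5914  0.1254]
cup [ 0.6978 -0.0376]
```

>>> play_rows(
  plan=[0,0,-8,-0.286,-0.174,0,0,0,0,-13.9,-0.286,-0.174,0,0,0,0,-13.9,-0.286,-0.174,0,0,0,0,-13.9,-0.286,-0.174,0,0,0,0,-13.9,-0.286,-0.174,0,0,0,0,-13.9,-0.438,-0.364,0.045,0,0,0,-13.9,-0.438,-0.364,0.045,0,0,0,-13.9,-0.438,-0.364,0.045,0,0,0,-13.9,-0.438,-0.364,0.045,0,0,0,-13.9,-0.48,-0.591,0.125,0,0,0,-13.9,-0.48,-0.591,0.125,0,0,0,-13.9,-0.48,-0.591,0.125,0,0,0,-13.9,-0.48,-0.591,0.125,0,0,0,-13.9,-0.48,-0.591,0.125,0,0,0,-13.9,-0.48,-0.591,0.125,0,0,0,-13.9,-0.48,-0.591,0.125,0],
  squeeze=20,
)

```text
clock: 2.1
position: [0.4645, -0.1262, 0.1206]
ee_rot: [0.047, 0.999, 0.0, 0.0]
ft_force: [0.4, 0.6, 0.1]
grip_width: -0.0
grasp_force: 0.0
```

```bash
python3 - <<'E'
from h import *
np.set_printoptions(precision=4,suppress=True)
print(turn(),tcp(),go(-.133,-.206,.029),status.get_obs()['joint_pos'])
a=viewer.camera("top")[165:285,300:500,::-1]
cv2.imwrite("pics/crop2.png",cv2.resize(a,None,fx=4,fy=4,interpolation=cv2.INTER_CUBIC))
E
```

```text
[0.0331 0.0252 0.1788] [-0.1321 -0.2034  0.1206] [ 0.0009 -0.0026  0.0916] [-0.3025  0.1314  0.508   2.0037 -0.0754  1.0238  1.7171]
```

View pics/crop2.png

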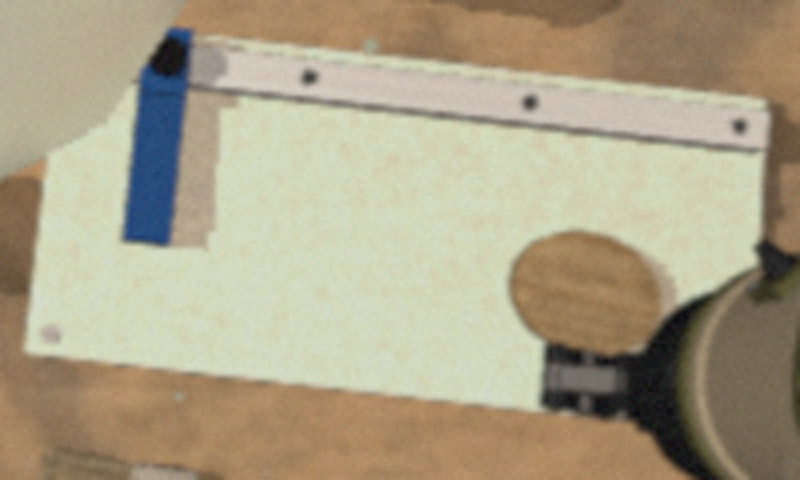

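>>> play_rows(
  plan=[0,0,0.2,0,-0.0026,0.04,0,0,0,0.2,0,-0.0026,0.08,0,0,0,0.2,0,-0.0026,0.0916,0,0,0,0.2,0,-0.0026,0.0916,0,0,0,0.2,-0.006,-0.0026,0.0916,0,0,0,0.2,-0.012,-0.0026,0.0916,0,0,0,0.2,-0.018,-0.0026,0.0916,0,0,0,0.2,-0.024,-0.0026,0.0916,0,0,0,0.2,-0.03,-0.0026,0.0916,0,0,0,0.2,-0.036,-0.0026,0.0916,0,0,0,0.2,-0.042,-0.0026,0.0916,0,0,0,0.2,-0.047,-0.0026,0.0916,0,0,0,0.2,-0.052,-0.0026,0.0916,0,0,0,0.2,-0.052,-0.0026,0.0916,0],
)

```text
clock: 3.9
position: [0.5158, -0.1356, 0.0287]
ee_rot: [0.05, 0.999, -0.0, 0.0]
ft_force: [0.0, 0.4, 1.0]
grip_width: 0.002
grasp_force: 0.0
```

```bash
python3 - <<'E'
from h import *
print(turn(),tcp(),status.get_obs()['ft_force'])
a=viewer.camera("top")[165:285,300:500,::-1]
cv2.imwrite("pics/crop3.png",cv2.resize(a,None,fx=4,fy=4,interpolation=cv2.INTER_CUBIC))
E
```

```text
[-0.00535507  0.01394772 -0.14852655] [-0.0802 -0.2077  0.0287] [0.00539913 0.38817008 1.02124732]
```

View pics/crop3.png

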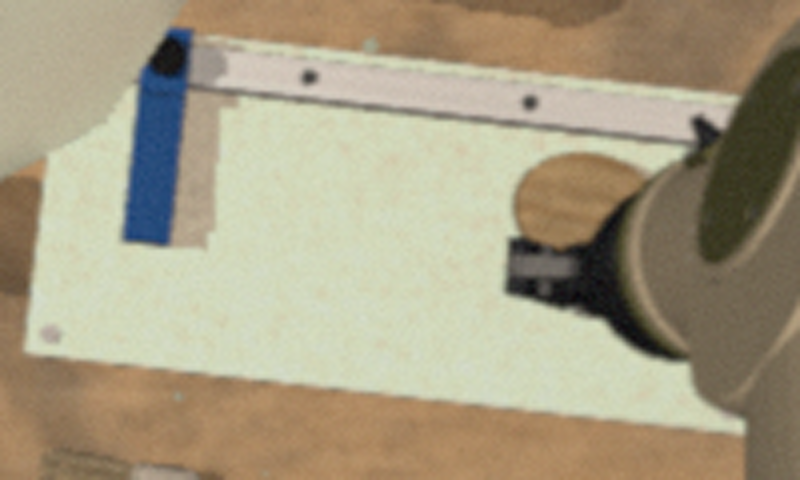

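>>> play_rows(
  plan=[0,0,0,-0.003,0,0,0,0,0,0,-0.005,0,0,0,0,0,0,-0.007,0,0,0,0,0,0,-0.0085,0,0,0,0,0,0,-0.01,0,0,0,0,0,0,-0.01,0,0,0],
)

```text
clock: 4.7
position: [0.5254, -0.1365, 0.0286]
ee_rot: [0.05, 0.999, 0.0, 0.0]
ft_force: [-0.7, -0.3, -0.5]
grip_width: 0.0
grasp_force: 0.0
```

```bash
python3 - <<'E'
from h import *
print(tcp(),status.get_obs()['ft_force'])
a=viewer.camera("top")
hsv=cv2.cvtColor(a,cv2.COLOR_RGB2HSV)[165:285,300:500]
cv2.imwrite("pics/crop4.png",cv2.resize(a[165:285,300:500,::-1],None,fx=4,fy=4,interpolation=cv2.INTER_CUBIC))
E
```

```text
[-0.0705 -0.2077  0.0286] [-0.66503997 -0.26891385 -0.54260432]
```

View pics/crop4.png

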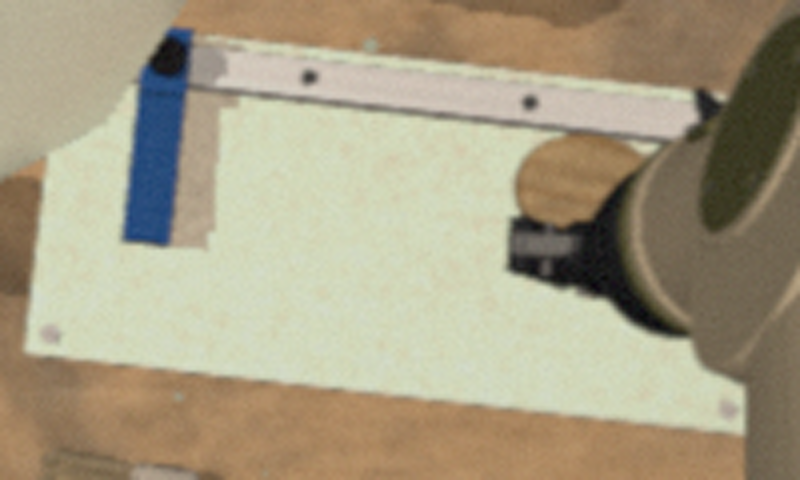

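The pad's edge, at (580,134), is now at the rail line. I'll press a little more to confirm contact from the force.

>>> play_rows(
  plan=[0,0,0,-0.001,0,0,0,0,0,0,-0.002,0,0,0,0,0,0,-0.003,0,0,0,0,0,0,-0.003,0,0,0],
)

```text
clock: 5.25
position: [0.5271, -0.1367, 0.0285]
ee_rot: [0.05, 0.999, 0.0, -0.001]
ft_force: [-6.8, 1.5, 5.7]
grip_width: -0.002
grasp_force: 3.9
```

```bash
python3 - <<'E'
from h import *
for c in ((515,185,.02),(580,134,.022)):
    d=crop(*c)-C; print(d@xv,d@yv)
print(tcp())
E
```

```text
-0.030208382600407962 -0.16708978661873986
-0.001244042912235787 -0.19710289767416087
[-0.0688 -0.2078  0.0285]
```

>>> play_rows(
  plan=[0,0,0,0.004,0,0,0,0,0,0,0.014,0,0,0,0,0,0,0.014,0,-0.03,0,0,0,0,0.014,0,-0.035,0,0,0,0,0.014,-0.058,-0.035,0,0,0,0,-0.035,-0.059,-0.035,0,0,0,0,-0.035,-0.059,-0.035,0,0,0,0,-0.035,-0.059,0,0,0,0,0,-0.035,-0.059,0,0],
)

```text
clock: 6.38
position: [0.5567, -0.1988, 0.0275]
ee_rot: [0.05, 0.999, -0.0, -0.0]
ft_force: [0.3, -0.2, 0.6]
grip_width: 0.001
grasp_force: 0.0
```

```bash
python3 - <<'E'
from h import *
print(turn(),tcp(),status.get_obs()['ft_force'])
a=viewer.camera("top")[165:285,300:500,::-1]; b=viewer.camera("scene")[180:330,260:460,::-1]
f=lambda a,s:cv2.resize(a,None,fx=s,fy=s,interpolation=cv2.INTER_CUBIC)
A=f(a,2.5)[:,:]; B=f(b,1.9)[:300]; A=A[:285]; B=B[:285]
cv2.imwrite("pics/crop5.png",cv2.resize(np.hstack([A,B[:, :300]]),None,fx=1,fy=1))
E
```

```text
[-0.00405214 -0.03669573 -0.14966236] [-0.0333 -0.2667  0.0275] [ 0.30056936 -0.15286428  0.55696889]
```

View pics/crop5.png

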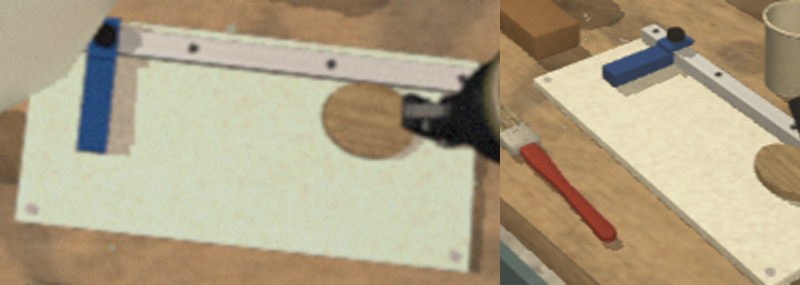

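>>> play_rows(
  plan=[0,0,0,0,0.006,0,0,0,0,0,0,0.012,0,0,0,0,0,0,0.018,0,0,0,0,0,0,0.024,0,0,0,0,0,0,0.03,0,0,0,0,0,0,0.036,0,0,0,0,0,0,0.042,0,0,0,0,0,0,0.048,0,0,0,0,0,0,0.054,0,0,0,0,0,0,0.06,0,0,0,0,0,0,0.065,0,0,0,0,0,0,0.07,0,0,0,0,0,0,0.07,0,0],
)

```text
clock: 8.1
position: [0.5643, -0.1288, 0.0287]
ee_rot: [0.05, 0.999, 0.0, -0.0]
ft_force: [0.3, -0.4, 0.0]
grip_width: -0.003
grasp_force: 0.0
```

```bash
python3 - <<'E'
from h import *
print(turn(),tcp(),status.get_obs()['ft_force'])
a=viewer.camera("top")[165:285,300:500,::-1]
cv2.imwrite("pics/crop6.png",cv2.resize(a,None,fx=4,fy=4,interpolation=cv2.INTER_CUBIC))
E
```

```text
[ 0.01940036 -0.00180645 -0.11807618] [-0.0325 -0.1963  0.0287] [ 0.25532937 -0.42311762  0.0263502 ]
```

View pics/crop6.png

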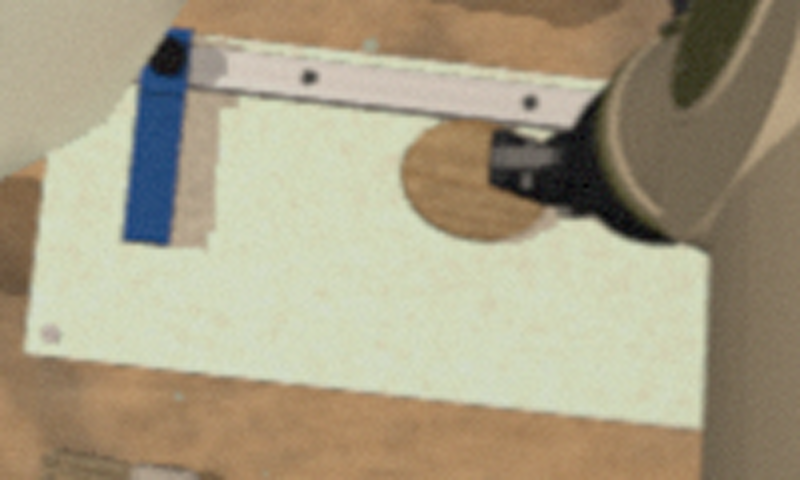

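```bash
python3 - <<'E'
from h import *
for c in ((402,172,.021),(455,119,.022),(487,242,.021)):
    d=crop(*c)-C; print(d@xv,d@yv)
E
```

```text
-0.030288578280283893 -0.11037074413534133
-0.0008541153829588705 -0.13428535472618913
-0.06025821270009724 -0.1551668195116521
```

>>> play_rows(
  plan=[0,0,0,0,0.006,0,0,0,0,0,0,0.012,0,0,0,0,0,0,0.018,0,0,0,0,0,0,0.024,0,0,0,0,0,0,0.03,0,0,0,0,0,0,0.036,0,0,0,0,0,0,0.042,0,0,0,0,0,0,0.048,0,0,0,0,0,0,0.053,0,0,0,0,0,0,0.053,0,0],
)

```text
clock: 9.4
position: [0.5697, -0.0761, 0.0287]
ee_rot: [0.05, 0.999, 0.0, 0.0]
ft_force: [0.5, 0.1, -0.3]
grip_width: -0.0
grasp_force: 0.0
```

```bash
python3 - <<'E'
from h import *
print(turn(),tcp(),status.get_obs()['ft_force'])
a=viewer.camera("top")[165:285,300:500,::-1]
cv2.imwrite("pics/crop7.png",cv2.resize(a,None,fx=4,fy=4,interpolation=cv2.INTER_CUBIC))
E
```

```text
[ 0.01622741  0.00202738 -0.11428168] [-0.0324 -0.1432  0.0287] [ 0.53208223  0.11476335 -0.27273338]
```

View pics/crop7.png

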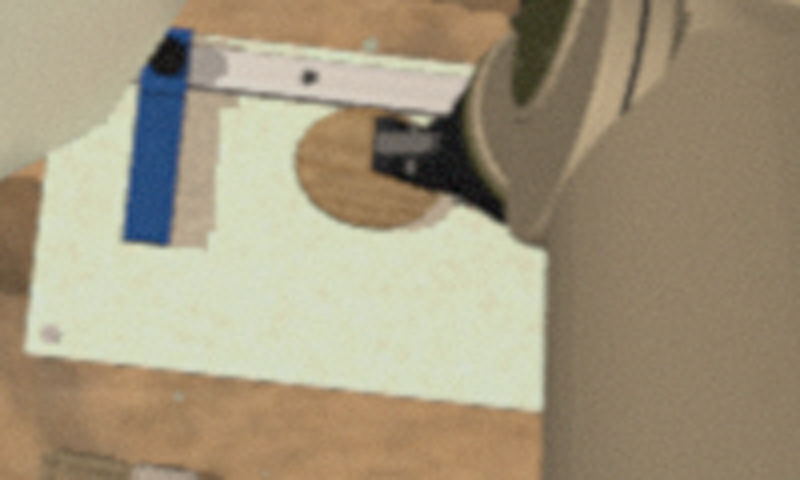

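```bash
python3 - <<'E'
from h import *
for z in (.08,.1,.13,.16,.2):
    d=crop(697,90,z)-C; print(z,d@xv+.038,d@yv+.12)
    d=crop(765,245,z+.09)-C; print('  ',d@xv+.1,d@yv+.12)
d=w('top',(398,155),0)-C; print('cup',d@xv,d@yv)
d=crop(296,160,.021)-C; print(d@xv,d@yv)
for c in ((345,107,.022),(382,229,.021)): 
    d=crop(*c)-C; print(d@xv,d@yv)
E
```

```text
0.08 0.0525872669453401 -0.114916333473287
   0.032431803490933914 -0.1166263057160565
0.1 0.04801566059205575 -0.10822314833463453
   0.029554487561156736 -0.10905742628514675
0.13 0.041158251062129225 -0.0981833706266558
   0.025238513666490922 -0.09770410713878214
0.16 0.034300841532202704 -0.08814359291867713
   0.020922539771825094 -0.0863507879924175
0.2 0.025157628825633896 -0.07475722264137216
   0.015167907912270628 -0.07121302913059796
cup 0.08235743022942081 -0.1002855980938399
-0.03030972322791528 -0.05744579033686906
-0.0011103789284895706 -0.07912805194680296
-0.0597204710586148 -0.10293833329700973
```

>>> play_rows(
  plan=[0,0,0,0,0.006,0,0,0,0,0,0,0.012,0,0,0,0,0,0,0.018,0,0,0,0,0,0,0.024,0,0,0,0,0,0,0.03,0,0,0,0,0,0,0.036,0,0,0,0,0,0,0.041,0,0,0,0,0,0,0.046,0,0,0,0,0,0,0.05,0,0,0,0,0,0,0.052,0,0,0,0,0,0,0.052,0,0],
)

```text
clock: 10.82
position: [0.5748, -0.0248, 0.0287]
ee_rot: [0.05, 0.999, 0.0, -0.0]
ft_force: [-0.2, -0.5, -0.1]
grip_width: -0.002
grasp_force: 0.0
```

>>> play_rows(
  plan=[0,0,0,0,0.001,0,0,0,0,0,0,0.002,0,0,0,0,0,0,0.003,0,0,0,0,0,0,0.003,0,0],
)

```text
clock: 11.32
position: [0.5751, -0.0218, 0.0287]
ee_rot: [0.05, 0.999, 0.0, -0.0]
ft_force: [0.0, -0.4, 0.5]
grip_width: -0.001
grasp_force: 0.0
```

>>> play_rows(
  plan=[0,0,0,0,0.001,0,0,0,0,0,0,0.002,0,0,0,0,0,0,0.003,0,0,0,0,0,0,0.003,0,0],
)

```text
clock: 11.82
position: [0.5754, -0.0188, 0.0287]
ee_rot: [0.05, 0.999, 0.0, 0.0]
ft_force: [-0.5, 0.4, 0.2]
grip_width: 0.002
grasp_force: 0.0
```

>>> play_rows(
  plan=[0,0,0,0,0.001,0,0,0,0,0,0,0.002,0,0,0,0,0,0,0.002,0,0],
)

```text
clock: 12.2
position: [0.5755, -0.0175, 0.0287]
ee_rot: [0.051, 0.999, -0.0, -0.0]
ft_force: [0.3, -2.0, 1.9]
grip_width: -0.001
grasp_force: 1.2
```

```bash
python3 - <<'E'
from h import *
print(turn(),tcp(),status.get_obs()['ft_force'])
a=viewer.camera("top")[165:245,320:420,::-1]
cv2.imwrite("pics/crop8.png",cv2.resize(a,None,fx=7,fy=7,interpolation=cv2.INTER_CUBIC))
E
```

```text
[-0.02770742 -0.00132092 -0.18053028] [-0.0323 -0.0844  0.0287] [ 0.34913351 -1.96494884  1.88594858]
```

View pics/crop8.png

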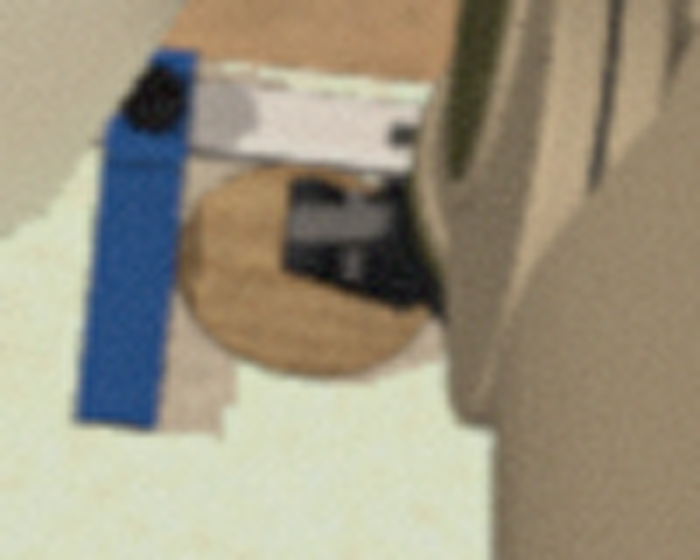

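The pad touches the stop at (182,262), with about 2 N on the tool. I'll compute the gap to the rail from the pad's extents.

```bash
python3 - <<'E'
from h import *
f=lambda u,v,z:(lambda d:(d@xv,d@yv))(w('top',(320+u/7-.43,165+v/7-.43),z)-C)
print('top',f(265,167,.022),'bot',f(320,378,.02),'left',f(182,262,.02), 'railtop',f(265,155,.028),f(350,165,.028))
# simulate: ellipse rotated by a touching both: image of its outline vs brown mask extents
E
```

```text
top (np.float64(-0.0016834345619761058), np.float64(-0.022143826339867567)) bot (np.float64(-0.0597577466935079), np.float64(-0.04377623115659092)) left (np.float64(-0.03126929115602918), np.float64(-0.0015990992627497138)) railtop (np.float64(0.0005817490341775869), np.float64(-0.021383466235679282)) (np.float64(0.0004828466359746211), np.float64(-0.04558444547304589))
```

>>> play_rows(
  plan=[0,0,0,0,0.001,0,0,0,0,0,0,0.001,0,0,0,0,0,0,-0.006,0,0,0,0,0,0,-0.015,0,0,0,0,0,0,-0.015,-0.03,0,0,0,0,0,-0.015,-0.035,0,0,0,0,0.06,-0.015,-0.035,0,0,0,0,0.06,0.042,-0.035,0,0,0,0,0.06,0.042,-0.035,0,0,0,0,0.06,0.042,0,0,0,0,0,0.06,0.042,0,0],
)

```text
clock: 13.62
position: [0.5202, 0.0306, 0.0276]
ee_rot: [0.05, 0.999, -0.0, -0.0]
ft_force: [-1.1, -0.1, 0.5]
grip_width: 0.002
grasp_force: 0.0
```

```bash
python3 - <<'E'
from h import *
print(turn(),tcp(),status.get_obs()['ft_force'])
E
```

```text
[-0.02474947 -0.02969275 -0.13820737] [-0.0921 -0.0419  0.0276] [-1.13645977 -0.11125296  0.50532433]
```

>>> play_rows(
  plan=[0,0,0,-0.006,0,0,0,0,0,0,-0.012,0,0,0,0,0,0,-0.017,0,0,0,0,0,0,-0.02,0,0,0,0,0,0,-0.0215,0,0,0,0,0,0,-0.0215,0,0,0],
)

```text
clock: 14.38
position: [0.5415, 0.0287, 0.0287]
ee_rot: [0.05, 0.999, 0.0, -0.0]
ft_force: [-0.2, -0.1, -0.3]
grip_width: -0.002
grasp_force: 0.0
```

>>> play_rows(
  plan=[0,0,0,-0.001,0,0,0,0,0,0,-0.002,0,0,0,0,0,0,-0.002,0,0,0],
)

```text
clock: 14.75
position: [0.543, 0.0285, 0.0285]
ee_rot: [0.05, 0.999, 0.0, -0.001]
ft_force: [-4.7, 0.9, 1.7]
grip_width: 0.004
grasp_force: 1.9
```

Firm contact came at the same offset as the first rail contact. I'll back off, raise the hand and check.

>>> play_rows(
  plan=[0,0,0,0.006,0,0,0,0,0,0,0.018,0,0,0,0,0,0,0.02,0,-0.04,0,0,0,0,0.02,-0.03,-0.09,0,0,0,0,0.03,-0.09,-0.13,0,0,0,0,0.05,-0.15,-0.15,0,0,0,0,0.05,-0.2,-0.15,0,0,0,0,0.05,-0.2,-0.15,0,0,0,0,0.05,-0.2,-0.15,0],
)

```text
clock: 15.88
position: [0.4733, -0.165, 0.1785]
ee_rot: [0.05, 0.999, 0.0, 0.0]
ft_force: [0.6, 0.9, -0.2]
grip_width: -0.0
grasp_force: 0.0
```

```bash
python3 - <<'E'
from h import *
print(tcp(),status.get_obs()['ft_force'])
a=viewer.camera("top"); cv2.imwrite("pics/fin.png",a[:,:,::-1])
h=cv2.cvtColor(a,cv2.COLOR_RGB2HSV)
m=cv2.inRange(h,(5,85,60),(22,255,190)); m[:182]=0;m[250:]=0;m[:,:325]=0;m[:,410:]=0
n,l,s,c=cv2.connectedComponentsWithStats(m); k=1+s[1:,4].argmax(); print(s[k],c[k])
d=w('top',c[k],.021)-C; d=np.array([d@xv,d@yv]); print(d,np.linalg.norm(d))
# same detector on start picture for bias
E
```

```text
[-0.1196 -0.2412  0.1785] [ 0.62127687  0.88717618 -0.20191817]
[346 189  36  30 858] [363.33916084 203.18065268]
[-0.0297591  -0.03685575] 0.047370354658812314
```

The pad centre measures about 47.4 mm from the corner, against 48 mm for perfect contact, and the hand is clear. I'm handing in.

```bash
python3 -c "
from workcell import manip
print(manip.hand_in())"
```

```text
the job is handed in; nothing more can be done
None
```

I pushed the pad to the rail, slid it along into the corner and handed the job in at about 16 s; the last image put its centre about 47 mm from the corner (limit 51.5 mm), but no verdict came back and I did not re-measure the brush, block and cup.

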